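# Close the breakfast jars with the lids that fit

## Task

Close the three open biscuit jars on the breakfast counter: put each of the three round knobbed lids on the jar whose size it fits, plug down in the mouth and lying flat and fully home on the rim, then let go. Leave the jars standing where they are, and leave the square lid, the coaster and the bowl alone.

Things in the scene. Friction and masses are not known exactly. Their poses are not given: they have to be found in the camera images.
- lid_small: The small round jar lid, loose, knob up, about 100 g. From below: grey plug 10 mm high, tapering from 64 mm across at its top to 54 mm at its foot; pale wooden disc 8 mm thick, 88 mm across; upright round wooden knob 24 mm across, 32 mm tall, 18 to 50 mm above the origin. Origin: centre of the plug's underside; z up. Fits only the small jar.
- lid_medium: The medium round jar lid, loose, knob up, about 150 g. From below: grey plug 10 mm high, tapering from 86 mm across at its top to 76 mm at its foot; pale wooden disc 8 mm thick, 110 mm across; upright round wooden knob 24 mm across, 32 mm tall, 18 to 50 mm above the origin. Origin: centre of the plug's underside; z up. Fits only the medium jar.
- lid_large: The large round jar lid, loose, knob up, about 210 g. From below: grey plug 10 mm high, tapering from 108 mm across at its top to 98 mm at its foot; pale wooden disc 8 mm thick, 132 mm across; upright round wooden knob 24 mm across, 32 mm tall, 18 to 50 mm above the origin. Origin: centre of the plug's underside; z up. Fits only the large jar.
- jar_small: The small open glass jar with steel rim, loose, upright, about 550 g, biscuits inside (below 48 mm). Outer diameter 84 mm, mouth 74 mm, height 60 mm. Origin: centre of its underside; z up. With its lid fully home, plug in the mouth and disc on the rim, the lid's origin is 50 mm above the jar's, with up to 5 mm sideways play.
- jar_medium: The medium open glass jar with steel rim, loose, upright, about 750 g, biscuits inside (below 48 mm). Outer diameter 106 mm, mouth 96 mm, height 68 mm. Origin: centre of its underside; z up. With its lid fully home, plug in the mouth and disc on the rim, the lid's origin is 58 mm above the jar's, with up to 5 mm sideways play.
- jar_large: The large open glass jar with steel rim, loose, upright, about 950 g, biscuits inside (below 48 mm). Outer diameter 128 mm, mouth 118 mm, height 76 mm. Origin: centre of its underside; z up. With its lid fully home, plug in the mouth and disc on the rim, the lid's origin is 66 mm above the jar's, with up to 5 mm sideways play.
- square_lid: A square wooden lid with the same knob (bystander; belongs to none of these jars): plate 96 x 96 x 8 mm on a grey plug, 50 mm tall in all, loose. Origin: centre of its underside, z up. Leave it where it lies.
- coaster: A plain flat round wooden coaster without a knob (bystander), 100 mm across, 12 mm thick, loose. Origin: centre of its underside, z up. Leave it where it lies.
- bowl: A white ceramic cereal bowl (bystander), 124 mm across the rim, 50 mm high, loose, standing to one side. Origin: centre of its underside, z up. Leave it where it stands.
Not all that is in view belongs to the job. Leave any blue or pink look-alike of the lid_small alone.

How it is judged:
By the outcome, as a careful person would: the job done as asked, in the order asked, and still so for the second after the job is handed in, with the robot touching nothing.
It also fails if it takes over 88 s, if anything falls off the work surface, if the arm or the gripper's body presses on something with over 40 N, if the wrist force passes 120 N, or if a joint passes its speed limit or range.

## Robot

A 7-joint arm with a two-finger parallel gripper is mounted at the origin on the work surface. World frame = base frame: x ahead of the robot, y to its left, z up, the work surface at z = 0. Lengths are in mm, angles in rad, forces in N, time in s.
With the tool pointing down it reaches from about 400 to 850 mm from the base axis. Payload 10.4 kg.
Tool frame: the origin (TCP) lies at the very end of the fingers, on their centre line; the grasp point (between the pads) lies manip.tcp_to_grasp behind it (manip.tcp_to_grasp is the distance from the TCP to the grasp point, in mm); z points along the fingers, y is the line along which they close (so a half turn about z gives the same grasp; the last joint's range is limited). The gripper opens to 87 mm and grips with 3 to 60 N. Pads are 19 mm wide; open, the fingers measure 117 mm over their backs; the gripper's body (75 mm by 190 mm) begins 51 mm behind the grasp point.
Start: joints at [1.312, 0.332, -0.065, 1.46, 0.022, 1.35, -0.088], TCP at [146.035, -607.725, 183.676] pointing down, gripper open.
Joint ranges: [-2.6, 2.6], [-0.5, 2.12], [-1.47, 1.34], [0.16, 2.42], [-1.27, 4.41], [0.06, 2.06], [-2.6, 2.6]. Speed limits (rad/s): [2.22, 2.22, 2.79, 2.79, 3.14, 3.14, 3.14].

## Interface

Orientations are given as a unit quaternion [x, y, z, w].
In Python, from plant import manip gives the robot as it stands. The module is installed in compiled form; this text tells all that it offers.
- The arm moves only by the tool jog_arm, never from a script. Its arguments are lists of equal length, an entry for each row: "xyz": the shift along the tool's x, y, z in cm, a list of three; "delta_rot": the turn, a rotation vector about the tool's x, y, z in rad, a list of three; "claw": the finger opening in cm, from 0 to 8.7. A call has 1 to 5 rows; each row shifts and turns the commanded pose from where the row before left it, along the tool's axes as they then stand; what a row does not reach is not made up. A row lasts 1/8 s, in which the tool goes at most 62.5 mm and 10.7 degrees, less where a joint would pass 70% of its speed; a pose out of reach is approached as far as the arm can. A call with a gripper value outside its range is refused whole. The fingers move at their own pace and stop on an object; the grip force is fixed at half the most. Time passes only in rows, so rows that do not move let the fingers close. It gives the time, the measured TCP pose, the force, the opening and the grip force at its end, in the units of the state.
- manip.get_state(): the state, without advancing time (a new reading comes with each control period).
- manip.grab_frame(name): name is "side" or "top" or "wrist"; returns the picture (420x560x3 uint8, red, green, blue); there is no depth.
- manip.camera_params(name): a dict with "vertical_fov" (degrees; the focal length in pixels is half the picture's height over the tangent of half this angle, whatever the lens; pixels are square), "cx", "cy" (the principal point, pixels), "pose" (4x4, takes a point from camera to world coordinates). Camera axes: x right, y up, looking along -z (the intrinsics and any distortion apply to the point x, -y, -z); pixel columns grow to the right and rows downward; lengths in mm; the calibration is good to about 2 mm. A picture is of the moment at which its call begins: read the wrist's pose just before it. camera_params takes no time and is no camera call; for the wrist camera it gives the pose at the moment of the call.
- manip.job_done(): hands the job in; it is judged then, once.
Trained networks look in the newest picture that a camera, given by its name, has taken for a name from the list of things; names that differ only in an ending like _2 or _b are one class to them, and where a whole thing is asked for, a point or a joint stands for the part that bears it (a point fixed in the world has none). Each returns a list of dicts, best first, with "score" (0 to 1); they miss things now and then, are a little off and sometimes report something else, mostly with a low value. They report only what shows in the picture. A call takes as long as a camera call. They do not tell look-alikes from the thing itself.
- manip.silhouettes(name, camera): "mask" (420x560 bool, what is visible of it).
- manip.spot_point(name, camera): "location" ([x, y, z] in mm, in world coordinates, good to about 4 mm: a listed point, or the origin of a listed thing).
The state is a dict: "time_s": time; "joint_positions": joint angles; "qvel": joint speeds; "effort": joint torques, N m; "tcp_pos": TCP position; "tool_rot": TCP orientation; "wrist_force": force on the tool from outside, world axes, zero at the start; "ft_torque": the same for the moment, N m; "gripper_width": finger opening in mm; "grasp_force": force on a finger pad.
Only numpy, scipy, OpenCV 4.12 (cv2) and the standard library are available. Lean on these libraries where they do the work, as an engineer would, in place of code of your own. Each camera call takes 0.05 s, during which the arm holds its last target. There are 200 camera calls.

## Working session

There is one attempt and no reset: what is moved stays moved. The work goes in short steps, Python scripts to look and compute and a tool call to move; the robot and the scene stay as the last step left them, time stands still between calls to the robot, and variables do not carry over. Pictures are saved under pics/ and viewed, at most 14 in all, crops included, and the job is handed in when it is done.

Besides the shell and the picture viewer there is one more tool, called by a JSON object that holds its "fn" and its "kwargs", one argument or row to a line. jog_arm: Moves the arm, as the interface text tells. Its arguments: {"type":"object","properties":{"xyz":{"type":"array"},"delta_rot":{"type":"array"},"claw":{"type":"array"}},"required":["xyz","delta_rot","claw"]}

```bash
mkdir -p pics
cat > h.py <<'E'
import numpy as np, cv2
from plant import manip
from scipy.spatial.transform import Rotation as R
def save(n,f): cv2.imwrite(f'pics/{f}.png',cv2.cvtColor(manip.grab_frame(n),cv2.COLOR_RGB2BGR))
def proj(n,p):
    c=manip.camera_params(n);T=np.array(c['pose']);q=np.linalg.inv(T)@np.r_[p,1]
    f=210/np.tan(np.radians(c['vertical_fov'])/2);return c['cx']+f*q[0]/-q[2],c['cy']+f*-q[1]/-q[2]
E
python3 - <<'E'
from h import *
s=manip.get_state();print(s,manip.tcp_to_grasp)
for n in('top','side'):
    save(n,n+'0');print({k:(np.round(v,3).tolist() if k=='pose' else v) for k,v in manip.camera_params(n).items()})
for n in 'lid_small lid_medium lid_large jar_small jar_medium jar_large square_lid coaster bowl'.split():
    print(n)
    for c in('top','side'):
        for d in manip.spot_point(n,c): print(' ',c,round(d['score'],2),np.round(d['location'],0),np.round(proj(c,d['location'])))
print(manip.get_state()['time_s'])
E
```

```text
{'time_s': 0.0, 'joint_positions': array([ 1.31239109,  0.33285394, -0.06471824,  1.46095917,  0.02162528,
        1.34990465, -0.0884868 ]), 'qvel': array([ 4.11291990e-04, -1.27299926e-03,  5.81952825e-04, -5.83655199e-04,
       -1.47867504e-03, -8.88050346e-05, -1.59432184e-03]), 'effort': array([-4.06563968e-04, -6.23252392e+01,  2.43330665e-02, -3.89896524e+01,
       -6.13441039e-02,  3.98346945e-02,  1.37747220e-04]), 'tcp_pos': array([ 145.90296712, -607.26570768,  182.85671354]), 'tool_rot': array([ 9.93053907e-01,  1.17658100e-01, -1.26765042e-04, -7.02936433e-04]), 'wrist_force': array([-0.49649488,  0.1757678 , -0.11245859]), 'ft_torque': array([ 0.01520563, -0.03448583, -0.00594651]), 'grasp_force': 0.0, 'gripper_width': 86.96300770144616} 18.700000000000003
{'vertical_fov': 52.968838270687854, 'cx': 281.7698031978184, 'cy': 209.34147242360456, 'pose': [[0.09, 0.975, -0.205, 348.457], [-0.996, 0.088, -0.022, -93.969], [-0.003, 0.206, 0.978, 1096.246], [0.0, 0.0, 0.0, 1.0]]}
{'vertical_fov': 57.146513607098825, 'cx': 282.4475241060906, 'cy': 201.84685955634978, 'pose': [
[... 764 characters left out ...]
9.  -2.] [239. 129.]
jar_small
  top 0.62 [470. -79.  -2.] [281. 250.]
  top 0.54 [575. 338.   1.] [130. 197.]
  side 0.72 [472. -82.  -1.] [234. 225.]
  side 0.53 [ 567. -346.    1.] [306. 307.]
jar_medium
  top 0.9 [479.  99.  -1.] [214. 241.]
  side 0.73 [475.  98.  -3.] [222. 180.]
jar_large
  top 0.74 [638. 128.  -0.] [211. 181.]
  side 0.81 [639. 123.   0.] [277. 164.]
square_lid
  top 0.58 [423. 232.   2.] [160. 258.]
  top 0.16 [637. 130.   0.] [210. 182.]
  side 0.77 [422. 235.   4.] [196. 153.]
coaster
  top 0.95 [ 573. -337.   -1.] [382. 220.]
  side 0.85 [ 568. -343.    1.] [306. 305.]
bowl
  top 0.92 [ 356. -449.    1.] [423. 308.]
  side 0.61 [ 356. -450.    1.] [207. 390.]
1.0
```

View pics/top0.png

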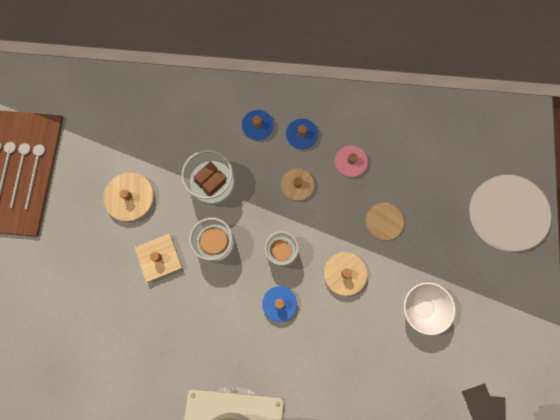

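View pics/side0.png

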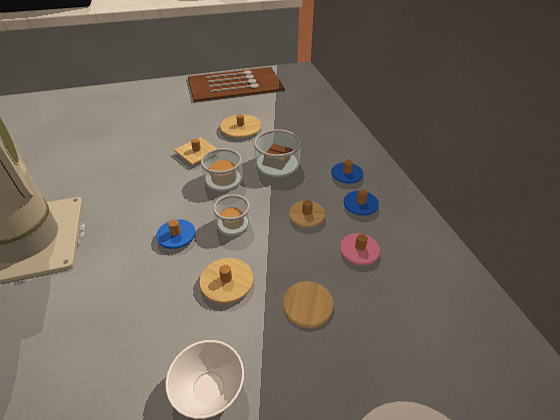

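Lid_small candidates (top view): wooden (298,184), blue (258,124), (302,133) and (280,304), pink (351,160); the coaster at (384,221) and square lid at (158,258) are also round or knobbed distractors. By the description it is the wooden knobbed one at (298,184). The medium lid is at (346,273) and the large at (129,197). The jars are at (282,249) small, (212,240) medium and (208,178) large. The side view agrees. Next I refine positions by fitting silhouettes.

```bash
cat >> h.py <<'E'
from scipy.optimize import minimize
def hulls(n,xy,cam,parts):
    m=np.zeros((420*4,560*4),np.uint8);a=np.linspace(0,2*np.pi,60)
    for r0,z0,r1,z1 in parts:
        P=[proj(cam,[xy[0]+r*np.cos(t),xy[1]+r*np.sin(t),z]) for r,z in((r0,z0),(r1,z1)) for t in a]
        cv2.fillConvexPoly(m,cv2.convexHull(np.round(np.array(P)*4+1.5).astype(np.int32)),1)
    return cv2.resize(m.astype(np.float32),(560,420),interpolation=cv2.INTER_AREA)
LID=lambda r:[(r-17,0,r-12,10),(r,10,r,18),(12,18,12,50)]
PARTS=dict(lid_small=LID(44),lid_medium=LID(55),lid_large=LID(66),jar_small=[(42,0,42,60)],jar_medium=[(53,0,53,68)],jar_large=[(64,0,64,76)])
def fit(n,cam,xy):
    best=None
    for d in manip.silhouettes(n,cam):
        m=d['mask'].astype(np.float32)
        if hulls(n,xy,cam,PARTS[n])[d['mask']].sum()<.4*m.sum() : continue
        best=m;break
    if best is None: return None
    f=lambda p:np.abs(hulls(n,p,cam,PARTS[n])-best).sum()/best.sum()
    r=minimize(f,xy,method='Nelder-Mead',options=dict(initial_simplex=[xy,[xy[0]+6,xy[1]],[xy[0],xy[1]+6]],xatol=.3,maxiter=50))
    return np.round(r.x,1),round(r.fun,3)
E
python3 - <<'E'
from h import *
im=cv2.imread('pics/top0.png');sd=cv2.imread('pics/side0.png')
cv2.imwrite('pics/crop.png',np.hstack([cv2.resize(im[150:220,255:345],None,fx=4,fy=4,interpolation=2),cv2.resize(sd[180:250,262:352],None,fx=4,fy=4,interpolation=2)]))
G=dict(lid_small=(644,-105),lid_medium=(426,-245),lid_large=(573,336),jar_small=(471,-80),jar_medium=(477,98),jar_large=(638,126))
for c in('top','side'): manip.grab_frame(c)
for n,g in G.items():
    for c in('top','side'):
        L=[np.array(d['location'])[:2] for _ in range(2) for d in manip.spot_point(n,c) if np.hypot(*(np.array(d['location'])[:2]-g))<20]
        print(n,c,fit(n,c,np.array(g,float)),np.round(L,1).tolist())
print(manip.get_state()['time_s'])
E
```

```text
Traceback (most recent call last):
  File "h.py", line 25, in fit
    r=minimize(f,xy,method='Nelder-Mead',options=dict(initial_simplex=[xy,[xy[0]+6,xy[1]],[xy[0],xy[1]+6]],xatol=.3,maxiter=50))
  File "h.py", line 24, in <lambda>
    f=lambda p:np.abs(hulls(n,p,cam,PARTS[n])-best).sum()/best.sum()
                      ~~~~~^^^^^^^^^^^^^^^^^^
  File "h.py", line 12, in hulls
    P=[proj(cam,[xy[0]+r*np.cos(t),xy[1]+r*np.sin(t),z]) for r,z in((r0,z0),(r1,z1)) for t in a]
       ~~~~^^^^^^^^^^^^^^^^^^^^^^^^^^^^^^^^^^^^^^^^^^^^^
  File "h.py", line 6, in proj
    c=manip.camera_params(n);T=np.array(c['pose']);q=np.linalg.inv(T)@np.r_[p,1]
ValueError: time passes only in moves, steps and waits
```

View pics/crop.png

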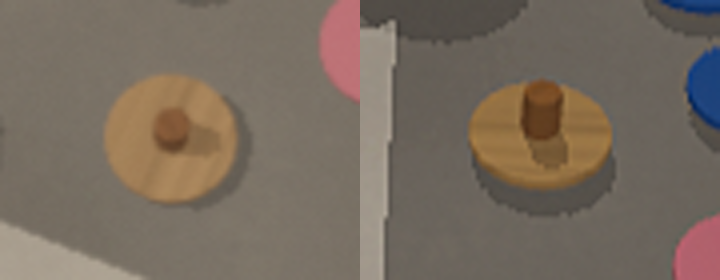

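The close crop shows a round wooden disc with an upright knob, neither blue nor pink, so this is lid_small. The script failed because it polled `camera_params` too often, so I cache the calibration.

```bash
sed -i 's/^def proj/import functools\n@functools.lru_cache\ndef cam(n): c=manip.camera_params(n); return c,np.linalg.inv(np.array(c["pose"]))\ndef proj/; s/    c=manip.camera_params(n);T=.*/    c,Ti=cam(n);q=Ti@np.r_[p,1]/; s/def hulls(n,xy,cam,parts)/def hulls(n,xy,cm,parts)/; s/P=\[proj(cam,/P=[proj(cm,/' h.py
python3 - <<'E'
from h import *
G=dict(lid_small=(644,-105),lid_medium=(426,-245),lid_large=(573,336),jar_small=(471,-80),jar_medium=(477,98),jar_large=(638,126))
for c in('top','side'): manip.grab_frame(c)
for n,g in G.items():
    for c in('top','side'):
        L=[np.array(d['location'])[:2] for d in manip.spot_point(n,c) if np.hypot(*(np.array(d['location'])[:2]-g))<20]
        print(n,c,fit(n,c,np.array(g,float)),np.round(L,1).tolist())
print(manip.get_state()['time_s'])
E
```

```text
lid_small top (array([ 647.1, -103.6]), np.float64(0.032)) []
lid_small side (array([ 649.5, -106.1]), np.float64(0.054)) []
lid_medium top (array([ 424. , -243.7]), np.float64(0.047)) [[424.1, -245.2]]
lid_medium side (array([ 426. , -245.5]), np.float64(0.039)) [[425.6, -243.8]]
lid_large top (array([574.4, 338.7]), np.float64(0.051)) [[576.4, 337.5]]
lid_large side (array([576.7, 336.7]), np.float64(0.08)) [[575.0, 338.4]]
jar_small top (array([468. , -75.5]), np.float64(0.097)) [[468.2, -81.2]]
jar_small side (array([473. , -76.8]), np.float64(0.042)) [[472.3, -81.1]]
jar_medium top (array([474.8,  97.5]), np.float64(0.075)) [[479.4, 99.2]]
jar_medium side (array([478.2, 100. ]), np.float64(0.084)) [[476.8, 97.8]]
jar_large top (array([637.5, 128.6]), np.float64(0.058)) [[637.7, 129.6]]
jar_large side (array([638.7, 126.5]), np.float64(0.044)) [[639.2, 122.5]]
2.55
```

```bash
cat >> h.py <<'E'
def go(*pts):
    s=manip.get_state();r=R.from_quat(s['tool_rot']);p=np.array(s['tcp_pos'])
    print('t',s['time_s'],'tcp',np.round(p,1),'yaw',np.round(r.as_matrix()[:,1],3),'tiltz',np.round(r.as_matrix()[:,2],3),'w',round(s['gripper_width'],1),'F',np.round(s['wrist_force'],1))
    for q in pts:
        d=r.inv().apply(np.array(q,float)-p)/10;print(q,'cm',np.round(d,2),'rows',round(np.linalg.norm(d)/6.25,1));p=np.array(q,float)
E
python3 -c "
from h import *
go((425,-244.5,150),(425,-244.5,21),(425,-244.5,150),(477,98.5,150))"
```

```text
t 2.55 tcp [ 146.1 -607.7  183.7] yaw [ 0.234 -0.972  0.   ] tiltz [ 0. -0. -1.] w 87.0 F [0.2 0.1 0.1]
(425, -244.5, 150) cm [ 35.61 -28.8    3.37] rows 7.3
(425, -244.5, 21) cm [-0.  -0.  12.9] rows 2.1
(425, -244.5, 150) cm [  0.    0.  -12.9] rows 2.1
(477, 98.5, 150) cm [ 13.07 -32.14  -0.  ] rows 5.6
```

{"fn": "jog_arm", "kwargs": {
  "xyz": [
    [3.6,-2.9,0.3],
    [3.6,-2.9,0.4],
    [3.6,-2.9,0.3],
    [3.6,-2.9,0.4],
    [3.6,-2.9,0.3]
  ],
  "delta_rot": [
    [0,0,0],
    [0,0,0],
    [0,0,0],
    [0,0,0],
    [0,0,0]
  ],
  "claw": [8,7,6,6,6]
}}

```text
time_s: 3.18
tcp_pos: [288.0, -423.4, 166.7]
tool_rot: [0.993, 0.118, 0.0, 0.0]
wrist_force: [0.2, -1.4, -0.4]
gripper_width: 61.0
grasp_force: 0.0
```

{"fn": "jog_arm", "kwargs": {
  "xyz": [
    [3.6,-2.9,0.3],
    [3.6,-2.9,0.4],
    [3.6,-2.9,0.3],
    [3.5,-2.9,0.3],
    [3.3,-2.7,0.3]
  ],
  "delta_rot": [
    [0,0,0],
    [0,0,0],
    [0,0,0],
    [0,0,0],
    [0,0,0]
  ],
  "claw": [6,6,6,6,6]
}}

```text
time_s: 3.8
tcp_pos: [425.8, -243.2, 150.8]
tool_rot: [0.993, 0.118, 0.0, 0.0]
wrist_force: [-0.1, -0.5, 0.7]
gripper_width: 60.1
grasp_force: 0.0
```

{"fn": "jog_arm", "kwargs": {
  "xyz": [
    [0,0,0],
    [0,0,0]
  ],
  "delta_rot": [
    [0,0,0],
    [0,0,0]
  ],
  "claw": [6,6]
}}

```text
time_s: 4.05
tcp_pos: [424.6, -245.1, 150.7]
tool_rot: [0.993, 0.117, -0.0, 0.0]
wrist_force: [0.3, -1.0, 0.1]
gripper_width: 59.8
grasp_force: 0.0
```

```bash
python3 -c "
from h import *
go((425,-244.5,150),(425,-244.5,22))
save('wrist','w1')
for d in manip.spot_point('lid_medium','wrist'): print(d)
print(manip.camera_params('wrist'))
print(proj('wrist',(425,-244.5,50)))"
```

```text
t 4.05 tcp [ 424.6 -245.1  150.7] yaw [ 0.233 -0.972  0.   ] tiltz [-0. -0. -1.] w 59.8 F [ 0.3 -1.   0.1]
(425, -244.5, 150) cm [ 0.05 -0.05  0.07] rows 0.0
(425, -244.5, 22) cm [ 0.  -0.  12.8] rows 2.0
{'location': [424.0, -245.6, -1.6], 'score': 0.61}
{'vertical_fov': 68.37534265232173, 'cx': 275.64738466320006, 'cy': 208.3770340880043, 'pose': array([[ 2.31981959e-01,  9.39023639e-01,  2.53808937e-01,
         4.93494407e+02],
       [-9.72719734e-01,  2.23722751e-01,  6.13551195e-02,
        -2.29099969e+02],
       [ 8.31074081e-04, -2.61118242e-01,  9.65306466e-01,
         3.51651258e+02],
       [ 0.00000000e+00,  0.00000000e+00,  0.00000000e+00,
         1.00000000e+00]])}
(np.float64(274.4885120842587), np.float64(197.38662462380998))
```

View pics/w1.png

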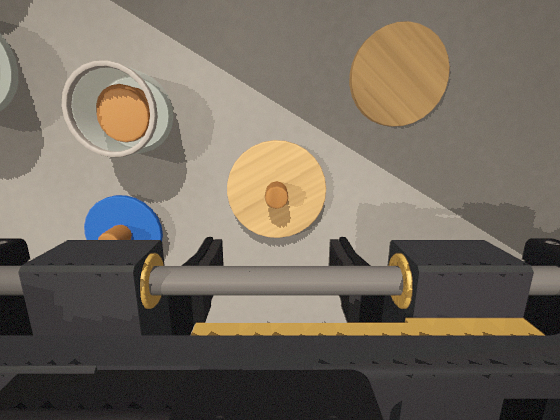

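The wrist view shows lid_medium centred between the fingers, knob top at about (276,196) against a predicted (274,197). The small jar is at (118,110) and the coaster at (400,74). I descend and grip.

{"fn": "jog_arm", "kwargs": {
  "xyz": [
    [0,0,5],
    [0,0,5],
    [0,0,2.9],
    [0,0,0],
    [0,0,0]
  ],
  "delta_rot": [
    [0,0,0],
    [0,0,0],
    [0,0,0],
    [0,0,0],
    [0,0,0]
  ],
  "claw": [6,6,6,6,1.5]
}}

```text
time_s: 4.78
tcp_pos: [425.5, -245.4, 23.0]
tool_rot: [0.993, 0.117, 0.001, 0.001]
wrist_force: [0.3, 0.1, -0.3]
gripper_width: 55.6
grasp_force: 0.0
```

{"fn": "jog_arm", "kwargs": {
  "xyz": [
    [0,0,0],
    [0,0,0],
    [0,0,0],
    [0,0,0]
  ],
  "delta_rot": [
    [0,0,0],
    [0,0,0],
    [0,0,0],
    [0,0,0]
  ],
  "claw": [1.5,1.5,1.5,1.5]
}}

```text
time_s: 5.28
tcp_pos: [425.0, -244.6, 21.8]
tool_rot: [0.993, 0.118, 0.0, 0.0]
wrist_force: [-0.6, -0.2, -0.9]
gripper_width: 19.5
grasp_force: 0.0
```

Width 19.5 mm is less than the 24 mm knob, so I look.

```bash
python3 -c "
from h import *
save('wrist','w2')
im=[]
for n,c in(('top',(425,-244.5,40)),('side',(425,-244.5,40))):
    save(n,n+'2');i=cv2.imread('pics/'+n+'2.png');u,v=map(int,proj(n,c));im.append(cv2.resize(i[max(0,v-60):v+60,u-60:u+60],(266,266)))
w=cv2.resize(cv2.imread('pics/w2.png')[100:380,100:450],(266,266)); cv2.imwrite('pics/c2.png',np.hstack(im+[w]))
go()"
```

```text
t 5.425 tcp [ 424.9 -244.5   21.7] yaw [ 0.234 -0.972  0.   ] tiltz [ 0. -0. -1.] w 15.8 F [-0.8  0.1  0.3]
```

View pics/c2.png

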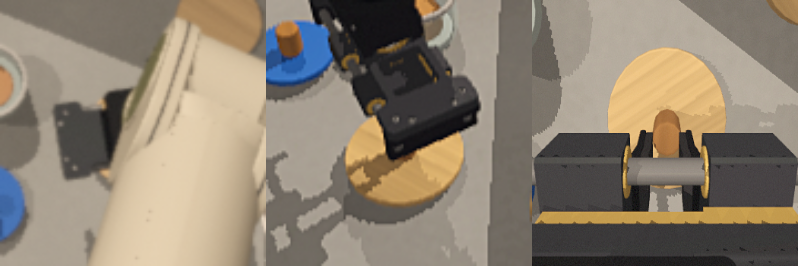

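```bash
python3 -c "
from h import *
for d in manip.spot_point('lid_medium','wrist'): print(d)
for p in((425,-244.5,50),(425,-244.5,21.7),(425,-244.5,40.4),(445,-240,50)): print(p,proj('wrist',p))
for n in('top','side','wrist'): print(n,fit('lid_medium',n,np.array((425.,-244.5))))
cv2.imwrite('pics/c3.png',cv2.resize(cv2.imread('pics/w2.png')[120:320,180:380],None,fx=3,fy=3))"
```

```text
{'location': [424.0, -245.1, -3.9], 'score': 0.72}
(425, -244.5, 50) (np.float64(275.47098847219775), np.float64(247.70012891269067))
(425, -244.5, 21.7) (np.float64(275.4732200798233), np.float64(231.899348310043))
(425, -244.5, 40.4) (np.float64(275.4718157702321), np.float64(241.84248862464153))
(445, -240, 50) (np.float64(275.9839439331226), np.float64(214.84926142873425))
top None
side (array([ 427.1, -246. ]), np.float64(0.49))
wrist (array([ 425.2, -245.2]), np.float64(0.473))
```

View pics/c3.png

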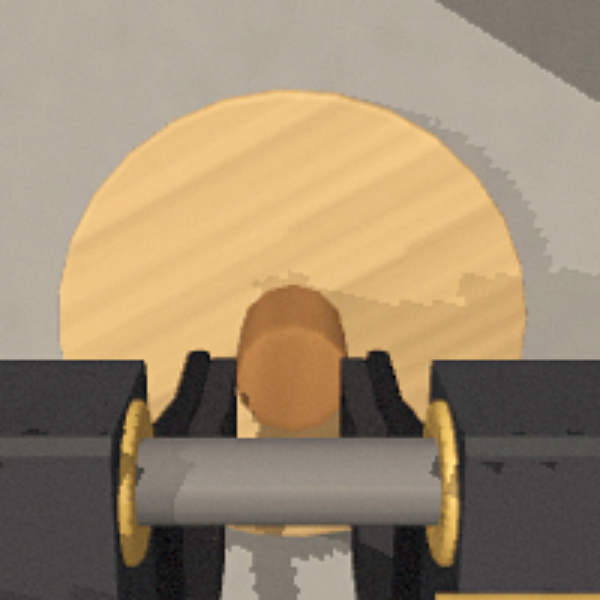

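The knob sits snug between the pads (top at about (278,246), lid unmoved), although the width reads small. I close further and read again.

{"fn": "jog_arm", "kwargs": {
  "xyz": [
    [0,0,0],
    [0,0,0],
    [0,0,0]
  ],
  "delta_rot": [
    [0,0,0],
    [0,0,0],
    [0,0,0]
  ],
  "claw": [0.5,0.5,0.5]
}}

```text
time_s: 6.0
tcp_pos: [424.9, -244.5, 21.7]
tool_rot: [0.993, 0.118, 0.0, 0.0]
wrist_force: [-0.3, -0.0, -0.4]
gripper_width: 5.5
grasp_force: 0.0
```

```bash
python3 -c "
from h import *
go();print(manip.get_state()['grasp_force'])
cv2.imwrite('pics/c4.png',cv2.resize(cv2.cvtColor(manip.grab_frame('wrist'),cv2.COLOR_RGB2BGR)[120:320,180:380],None,fx=3,fy=3))"
```

```text
t 6.0 tcp [ 424.9 -244.5   21.7] yaw [ 0.234 -0.972  0.   ] tiltz [ 0. -0. -1.] w 5.5 F [-0.3 -0.  -0.4]
0.0
```

View pics/c4.png

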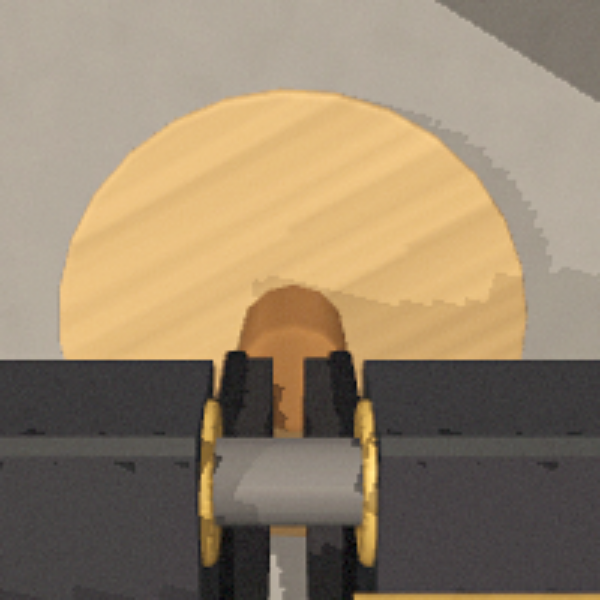

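Now the fingers cover part of the knob top, so they seem to be above the knob or displaced. I compare projected finger heights with the side view.

```bash
python3 -c "
from h import *
i=cv2.cvtColor(manip.grab_frame('side'),cv2.COLOR_RGB2BGR)
u,v=map(int,proj('side',(425,-244.5,60)))
k=7;a=i[v-42:v+42,u-55:u+55];a=cv2.resize(a,None,fx=k,fy=k,interpolation=2)
for z,c in((0,(0,0,255)),(21.7,(0,255,0)),(50,(255,0,0)),(91,(255,0,255))):
    for dx,dy in((0,0),(22,-92),(9,-37)):
        q=proj('side',(425+dx,-244.5+dy,z));cv2.circle(a,(int((q[0]-u+55)*k),int((q[1]-v+42)*k)),4,c,-1)
cv2.imwrite('pics/c5.png',a)"
```

```text
(no output)
```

View pics/c5.png

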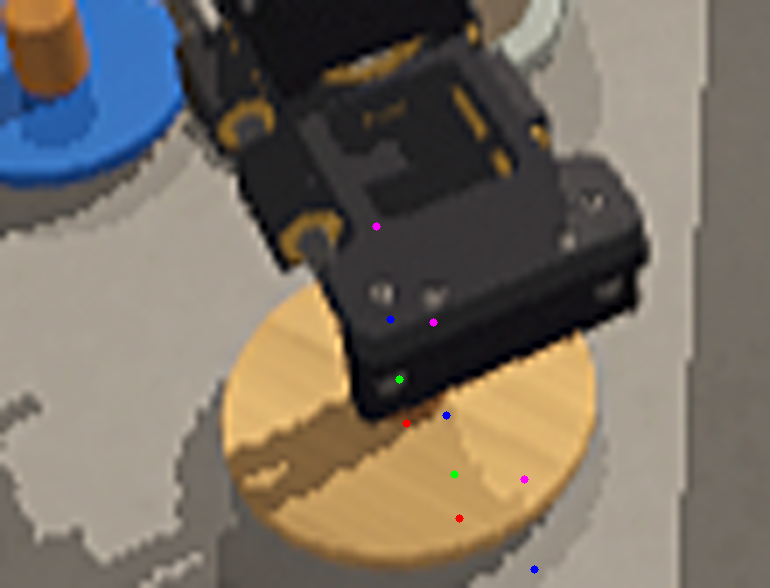

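The side view shows the black gripper block hiding the fingers, with the knob base just visible at (430,408). Nothing shows the fingers beside the knob. The fingertips seem to sit about 35 mm above the reported TCP. I open and step down, watching force for contact with the disc.

{"fn": "jog_arm", "kwargs": {
  "xyz": [
    [0,0,0],
    [0,0,0],
    [0,0,0.2],
    [0,0,0.2],
    [0,0,0]
  ],
  "delta_rot": [
    [0,0,0],
    [0,0,0],
    [0,0,0],
    [0,0,0],
    [0,0,0]
  ],
  "claw": [5,5,5,5,5]
}}

```text
time_s: 6.72
tcp_pos: [424.7, -244.4, 17.4]
tool_rot: [0.993, 0.118, -0.0, -0.0]
wrist_force: [0.2, -0.1, -0.5]
gripper_width: 45.8
grasp_force: 0.0
```

{"fn": "jog_arm", "kwargs": {
  "xyz": [
    [0,0,0.2],
    [0,0,0.2],
    [0,0,0]
  ],
  "delta_rot": [
    [0,0,0],
    [0,0,0],
    [0,0,0]
  ],
  "claw": [5,5,5]
}}

```text
time_s: 7.1
tcp_pos: [424.8, -244.5, 13.5]
tool_rot: [0.993, 0.118, -0.0, -0.0]
wrist_force: [-0.2, -0.4, -0.1]
gripper_width: 49.8
grasp_force: 0.0
```

There is no contact at a reported z of 13.5 mm, so the tips really are higher. I carry on down.

{"fn": "jog_arm", "kwargs": {
  "xyz": [
    [0,0,0.4],
    [0,0,0.4],
    [0,0,0.4],
    [0,0,0]
  ],
  "delta_rot": [
    [0,0,0],
    [0,0,0],
    [0,0,0],
    [0,0,0]
  ],
  "claw": [5,5,5,5]
}}

```text
time_s: 7.6
tcp_pos: [424.6, -244.4, 1.2]
tool_rot: [0.993, 0.118, -0.0, -0.0]
wrist_force: [0.2, 0.1, 0.1]
gripper_width: 50.1
grasp_force: 0.0
```

```bash
python3 -c "
from h import *
go()
for p in((425,-244.5,50),(425,-244.5,18)): print(proj('wrist',p))
cv2.imwrite('pics/c6.png',cv2.resize(cv2.cvtColor(manip.grab_frame('wrist'),cv2.COLOR_RGB2BGR)[120:320,180:380],None,fx=3,fy=3))"
```

```text
t 7.6 tcp [ 424.6 -244.4    1.2] yaw [ 0.234 -0.972 -0.   ] tiltz [-0.001  0.    -1.   ] w 50.1 F [0.2 0.1 0.1]
(np.float64(275.8017229137867), np.float64(261.9938241773427))
(np.float64(275.77827586792813), np.float64(240.3840963415285))
```

View pics/c6.png

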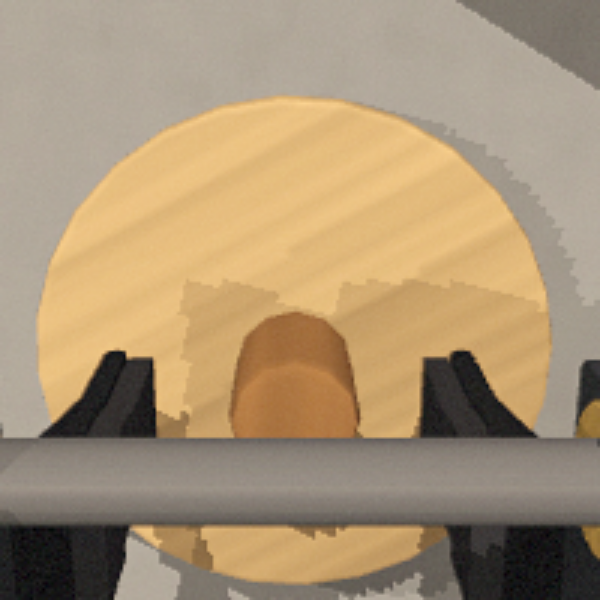

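The tips straddle the knob now, still well above the disc. I go down a bit more, then grip.

{"fn": "jog_arm", "kwargs": {
  "xyz": [
    [0,0,0.3],
    [0,0,0.3],
    [0,0,0],
    [0,0,0]
  ],
  "delta_rot": [
    [0,0,0],
    [0,0,0],
    [0,0,0],
    [0,0,0]
  ],
  "claw": [5,5,5,5]
}}

```text
time_s: 8.15
tcp_pos: [424.9, -244.5, -4.3]
tool_rot: [0.993, 0.118, 0.0, 0.0]
wrist_force: [-0.2, 0.4, -0.5]
gripper_width: 50.3
grasp_force: 0.0
```

{"fn": "jog_arm", "kwargs": {
  "xyz": [
    [0,0,0.2],
    [0,0,0.2],
    [0,0,0]
  ],
  "delta_rot": [
    [0,0,0],
    [0,0,0],
    [0,0,0]
  ],
  "claw": [5,5,5]
}}

```text
time_s: 8.52
tcp_pos: [424.8, -244.5, -8.5]
tool_rot: [0.993, 0.118, -0.0, -0.0]
wrist_force: [0.1, 0.1, 0.3]
gripper_width: 50.0
grasp_force: 0.0
```

{"fn": "jog_arm", "kwargs": {
  "xyz": [
    [0,0,0],
    [0,0,0],
    [0,0,0],
    [0,0,0]
  ],
  "delta_rot": [
    [0,0,0],
    [0,0,0],
    [0,0,0],
    [0,0,0]
  ],
  "claw": [1.5,1.5,1.5,1.5]
}}

```text
time_s: 9.02
tcp_pos: [425.0, -244.7, -8.3]
tool_rot: [0.993, 0.118, 0.0, 0.0]
wrist_force: [0.5, -0.3, 0.2]
gripper_width: 23.2
grasp_force: 30.0
```

The grip is good: 23 mm and 30 N. The reported TCP is −8.4 mm when the lid origin is at 0, so the lid origin is TCP z + 8.4. I lift it and carry it to the medium jar.

{"fn": "jog_arm", "kwargs": {
  "xyz": [
    [0,0,-2],
    [0,0,-5],
    [0,0,-5],
    [1.6,-4.0,0],
    [1.6,-4.0,0]
  ],
  "delta_rot": [
    [0,0,0],
    [0,0,0],
    [0,0,0],
    [0,0,0],
    [0,0,0]
  ],
  "claw": [1.5,1.5,1.5,1.5,1.5]
}}

```text
time_s: 9.65
tcp_pos: [437.5, -158.5, 112.1]
tool_rot: [0.993, 0.117, 0.0, 0.0]
wrist_force: [0.8, 0.4, -2.1]
gripper_width: 23.3
grasp_force: 30.0
```

{"fn": "jog_arm", "kwargs": {
  "xyz": [
    [1.7,-4.0,0],
    [1.7,-4.1,0],
    [1.7,-4.0,0],
    [1.6,-4.0,0],
    [1.6,-4.0,0]
  ],
  "delta_rot": [
    [0,0,0],
    [0,0,0],
    [0,0,0],
    [0,0,0],
    [0,0,0]
  ],
  "claw": [1.5,1.5,1.5,1.5,1.5]
}}

```text
time_s: 10.28
tcp_pos: [470.9, 56.8, 111.6]
tool_rot: [0.993, 0.118, -0.0, 0.0]
wrist_force: [0.5, -1.2, -1.4]
gripper_width: 22.7
grasp_force: 30.0
```

{"fn": "jog_arm", "kwargs": {
  "xyz": [
    [1.6,-4.0,0],
    [0,0,0],
    [0,0,0]
  ],
  "delta_rot": [
    [0,0,0],
    [0,0,0],
    [0,0,0]
  ],
  "claw": [1.5,1.5,1.5]
}}

```text
time_s: 10.65
tcp_pos: [477.0, 97.6, 111.3]
tool_rot: [0.993, 0.118, -0.0, 0.0]
wrist_force: [-0.0, -0.2, -0.9]
gripper_width: 23.2
grasp_force: 30.0
```

```bash
python3 -c "
from h import *
go((477,98.5,112),(477,98.5,50));print(manip.get_state()['grasp_force'])
save('side','s3');save('wrist','w3')
P={}
for n,c in(('jar_medium','wrist'),('lid_medium','side'),('jar_medium','side'),('lid_medium','wrist')):
    for d in manip.spot_point(n,c)[:2]: print(n,c,d)"
```

```text
t 10.65 tcp [477.   97.6 111.3] yaw [ 0.234 -0.972  0.   ] tiltz [-0.001 -0.    -1.   ] w 23.2 F [-0.  -0.2 -0.9]
(477, 98.5, 112) cm [ 0.02 -0.09 -0.07] rows 0.0
(477, 98.5, 50) cm [ 0.01 -0.    6.2 ] rows 1.0
29.999515414237976
lid_medium side {'location': [479.1, 98.7, 118.5], 'score': 0.61}
jar_medium side {'location': [479.4, 96.3, -3.9], 'score': 0.6}
lid_medium wrist {'location': [474.5, 95.2, 117.3], 'score': 0.94}
```

View pics/w3.png

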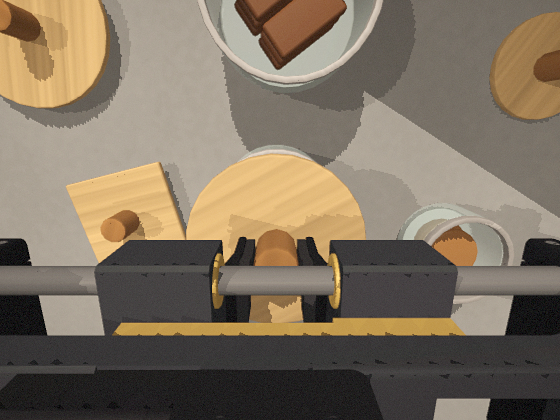

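The wrist view shows lid_medium held level over the medium jar (its far rim peeks out at (277,150)). The detected lid height of 118 mm agrees with the offset. I lower it.

{"fn": "jog_arm", "kwargs": {
  "xyz": [
    [0,-0.05,3],
    [0,0,1.5],
    [0,0,0.6],
    [0,0,0.4],
    [0,0,0.3]
  ],
  "delta_rot": [
    [0,0,0],
    [0,0,0],
    [0,0,0],
    [0,0,0],
    [0,0,0]
  ],
  "claw": [1.5,1.5,1.5,1.5,1.5]
}}

```text
time_s: 11.58
tcp_pos: [477.6, 98.7, 54.0]
tool_rot: [0.993, 0.118, 0.0, 0.0]
wrist_force: [0.4, 0.3, -1.6]
gripper_width: 23.2
grasp_force: 30.0
```

{"fn": "jog_arm", "kwargs": {
  "xyz": [
    [0,0,0.2],
    [0,0,0.1],
    [0,0,0]
  ],
  "delta_rot": [
    [0,0,0],
    [0,0,0],
    [0,0,0]
  ],
  "claw": [1.5,1.5,1.5]
}}

```text
time_s: 11.95
tcp_pos: [477.2, 98.7, 50.7]
tool_rot: [0.993, 0.118, 0.0, 0.0]
wrist_force: [-0.0, -1.1, -1.7]
gripper_width: 23.3
grasp_force: 30.0
```

{"fn": "jog_arm", "kwargs": {
  "xyz": [
    [0,0,0.1],
    [0,0,0],
    [0,0,0]
  ],
  "delta_rot": [
    [0,0,0],
    [0,0,0],
    [0,0,0]
  ],
  "claw": [1.5,1.5,1.5]
}}

```text
time_s: 12.32
tcp_pos: [477.3, 98.7, 49.7]
tool_rot: [0.993, 0.118, 0.0, 0.0]
wrist_force: [0.3, 0.6, -1.6]
gripper_width: 23.1
grasp_force: 30.0
```

{"fn": "jog_arm", "kwargs": {
  "xyz": [
    [0,0,0],
    [0,0,0],
    [0,0,0],
    [0,0,-4],
    [0,0,-5]
  ],
  "delta_rot": [
    [0,0,0],
    [0,0,0],
    [0,0,0],
    [0,0,0],
    [0,0,0]
  ],
  "claw": [5,5,5,5,5]
}}

```text
time_s: 12.95
tcp_pos: [476.3, 98.6, 140.1]
tool_rot: [0.993, 0.118, -0.001, -0.0]
wrist_force: [1.0, -1.3, 0.4]
gripper_width: 49.4
grasp_force: 0.0
```

```bash
python3 -c "
from h import *
go((575.5,337.7,140),(575.5,337.7,70))
save('side','s4');save('wrist','w4')
for n,c in(('lid_medium','side'),('lid_medium','wrist')):
    for d in manip.spot_point(n,c)[:2]: print(n,c,d)"
```

```text
t 12.95 tcp [476.3  98.6 140.1] yaw [ 0.234 -0.972 -0.001] tiltz [-0.002  0.    -1.   ] w 49.4 F [ 1.  -1.3  0.4]
(575.5, 337.7, 140) cm [ 1.523e+01 -2.093e+01 -1.000e-02] rows 4.1
(575.5, 337.7, 70) cm [0.01 0.   7.  ] rows 1.1
lid_medium side {'location': [476.8, 99.7, 55.8], 'score': 0.9}
lid_medium wrist {'location': [476.5, 97.1, 57.0], 'score': 0.83}
```

The medium lid is seated: it measures about 57 mm, with 58 expected. Next is the large lid.

{"fn": "jog_arm", "kwargs": {
  "xyz": [
    [3.0,-4.2,0],
    [3.1,-4.2,0],
    [3.1,-4.2,0],
    [3.0,-4.2,0],
    [3.0,-4.1,0]
  ],
  "delta_rot": [
    [0,0,0],
    [0,0,0],
    [0,0,0],
    [0,0,0],
    [0,0,0]
  ],
  "claw": [5,5,5,5,5]
}}

```text
time_s: 13.78
tcp_pos: [576.1, 338.5, 137.4]
tool_rot: [0.993, 0.118, -0.001, 0.001]
wrist_force: [1.1, -0.1, 0.9]
gripper_width: 50.1
grasp_force: 0.0
```

{"fn": "jog_arm", "kwargs": {
  "xyz": [
    [0,0,0],
    [0,0,0]
  ],
  "delta_rot": [
    [0,0,0],
    [0,0,0]
  ],
  "claw": [5,5]
}}

```text
time_s: 14.02
tcp_pos: [575.5, 336.8, 138.0]
tool_rot: [0.993, 0.118, -0.001, 0.001]
wrist_force: [-0.2, -0.0, 0.5]
gripper_width: 50.2
grasp_force: 0.0
```

```bash
python3 -c "
from h import *
save('wrist','w5')
for d in manip.spot_point('lid_large','wrist')[:2]: print(d)
x=fit('lid_large','wrist',np.array((575.5,337.7)));print(x)
go((575.5,337.7,140),(575.5,337.7,-8.3))"
```

```text
{'location': [575.4, 339.5, -1.3], 'score': 0.94}
(array([576.9, 336.4]), np.float64(0.023))
t 14.175 tcp [576.4 335.7 139.5] yaw [ 0.232 -0.973  0.001] tiltz [ 0.    -0.001 -1.   ] w 49.9 F [ 0.3 -0.5 -0. ]
(575.5, 337.7, 140) cm [-0.04 -0.21 -0.05] rows 0.0
(575.5, 337.7, -8.3) cm [ 0.   -0.02 14.83] rows 2.4
```

{"fn": "jog_arm", "kwargs": {
  "xyz": [
    [0,-0.1,4],
    [0,0,4],
    [0,0,4],
    [0,0,2.2],
    [0,0,0.5]
  ],
  "delta_rot": [
    [0,0,0],
    [0,0,0],
    [0,0,0],
    [0,0,0],
    [0,0,0]
  ],
  "claw": [5,5,5,5,5]
}}

```text
time_s: 14.8
tcp_pos: [575.7, 337.4, -8.1]
tool_rot: [0.993, 0.117, -0.001, 0.0]
wrist_force: [0.4, -0.1, 0.9]
gripper_width: 50.1
grasp_force: 0.0
```

{"fn": "jog_arm", "kwargs": {
  "xyz": [
    [0,0,0],
    [0,0,0],
    [0,0,0],
    [0,0,0],
    [0,0,0]
  ],
  "delta_rot": [
    [0,0,0],
    [0,0,0],
    [0,0,0],
    [0,0,0],
    [0,0,0]
  ],
  "claw": [5,1.5,1.5,1.5,1.5]
}}

```text
time_s: 15.42
tcp_pos: [576.1, 338.3, -7.0]
tool_rot: [0.993, 0.118, 0.0, 0.0]
wrist_force: [-0.0, -1.5, 3.8]
gripper_width: 23.2
grasp_force: 30.0
```

```bash
python3 -c "
from h import *
go((576,337,132),(638.3,127,132))"
```

```text
t 15.425 tcp [576.1 338.3  -7. ] yaw [ 0.233 -0.972  0.   ] tiltz [ 0.001 -0.    -1.   ] w 23.2 F [-0.  -1.5  3.8]
(576, 337, 132) cm [ -0.04   0.12 -13.9 ] rows 2.2
(638.3, 127, 132) cm [1.160e+00 2.187e+01 1.000e-02] rows 3.5
```

{"fn": "jog_arm", "kwargs": {
  "xyz": [
    [0,0,-3],
    [0,0,-5],
    [0,0,-5],
    [0.3,5.4,-0.5],
    [0.3,5.5,0]
  ],
  "delta_rot": [
    [0,0,0],
    [0,0,0],
    [0,0,0],
    [0,0,0],
    [0,0,0]
  ],
  "claw": [1.5,1.5,1.5,1.5,1.5]
}}

```text
time_s: 16.05
tcp_pos: [607.5, 233.3, 128.3]
tool_rot: [0.993, 0.119, 0.001, -0.0]
wrist_force: [1.6, -1.1, -2.9]
gripper_width: 23.5
grasp_force: 30.0
```

{"fn": "jog_arm", "kwargs": {
  "xyz": [
    [0.3,5.5,0],
    [0.3,5.5,0],
    [0,0,0],
    [0,0,0]
  ],
  "delta_rot": [
    [0,0,0],
    [0,0,0],
    [0,0,0],
    [0,0,0]
  ],
  "claw": [1.5,1.5,1.5,1.5]
}}

```text
time_s: 16.55
tcp_pos: [638.3, 128.6, 127.3]
tool_rot: [0.993, 0.118, -0.0, -0.0]
wrist_force: [0.1, 0.9, -2.9]
gripper_width: 22.7
grasp_force: 30.0
```

```bash
python3 -c "
from h import *
manip.grab_frame('wrist');manip.grab_frame('side')
for n,c in(('jar_large','wrist'),('lid_large','side'),('jar_large','side'),('lid_large','wrist')):
    for d in manip.spot_point(n,c)[:1]: print(n,c,d)
go((638.3,127,132),(638.3,127,58.5));print(manip.get_state()['grasp_force'])"
```

```text
lid_large side {'location': [634.8, 132.5, 134.1], 'score': 0.8}
jar_large side {'location': [636.4, 123.0, -1.9], 'score': 0.91}
lid_large wrist {'location': [636.0, 129.4, 133.0], 'score': 0.96}
t 16.85 tcp [638.5 129.3 127.7] yaw [ 0.235 -0.972 -0.   ] tiltz [ 0.  0. -1.] w 23.3 F [ 0.2  0.5 -2.7]
(638.3, 127, 132) cm [-0.07  0.22 -0.43] rows 0.1
(638.3, 127, 58.5) cm [-0.    0.    7.35] rows 1.2
29.997640550136566
```

{"fn": "jog_arm", "kwargs": {
  "xyz": [
    [0,0.2,3],
    [0,0,2],
    [0,0,0.6],
    [0,0,0.4],
    [0,0,0.3]
  ],
  "delta_rot": [
    [0,0,0],
    [0,0,0],
    [0,0,0],
    [0,0,0],
    [0,0,0]
  ],
  "claw": [1.5,1.5,1.5,1.5,1.5]
}}

```text
time_s: 17.48
tcp_pos: [639.7, 126.6, 65.2]
tool_rot: [0.993, 0.118, 0.001, -0.0]
wrist_force: [0.9, 0.1, -1.7]
gripper_width: 23.4
grasp_force: 30.0
```

{"fn": "jog_arm", "kwargs": {
  "xyz": [
    [0,0,0.2],
    [0,0,0.1],
    [0,0,0]
  ],
  "delta_rot": [
    [0,0,0],
    [0,0,0],
    [0,0,0]
  ],
  "claw": [1.5,1.5,1.5]
}}

```text
time_s: 17.85
tcp_pos: [639.3, 126.3, 61.8]
tool_rot: [0.993, 0.118, 0.0, 0.0]
wrist_force: [0.1, -0.4, -2.9]
gripper_width: 23.2
grasp_force: 30.0
```

{"fn": "jog_arm", "kwargs": {
  "xyz": [
    [0,0,0.1],
    [0,0,0.1],
    [0,0,0.1],
    [0,0,0]
  ],
  "delta_rot": [
    [0,0,0],
    [0,0,0],
    [0,0,0],
    [0,0,0]
  ],
  "claw": [1.5,1.5,1.5,1.5]
}}

```text
time_s: 18.35
tcp_pos: [639.2, 126.4, 59.0]
tool_rot: [0.993, 0.118, 0.0, 0.0]
wrist_force: [-2.8, -1.0, 2.5]
gripper_width: 23.5
grasp_force: 30.0
```

Contact at 59 mm, which is the seated height. I release and go to the small lid.

{"fn": "jog_arm", "kwargs": {
  "xyz": [
    [0,0,0],
    [0,0,0],
    [0,0,0],
    [0,0,-4],
    [0,0,-5]
  ],
  "delta_rot": [
    [0,0,0],
    [0,0,0],
    [0,0,0],
    [0,0,0],
    [0,0,0]
  ],
  "claw": [5,5,5,5,5]
}}

```text
time_s: 18.98
tcp_pos: [638.5, 126.0, 148.7]
tool_rot: [0.993, 0.118, -0.001, -0.0]
wrist_force: [0.7, 0.9, 0.7]
gripper_width: 49.6
grasp_force: 0.0
```

```bash
python3 -c "
from h import *
manip.grab_frame('wrist');manip.grab_frame('side')
for n,c in(('lid_large','side'),('lid_large','wrist')):
    for d in manip.spot_point(n,c)[:1]: print(n,c,d)
go((647.5,-105,140),)"
```

```text
lid_large side {'location': [637.2, 128.0, 66.8], 'score': 0.93}
lid_large wrist {'location': [637.5, 126.6, 62.2], 'score': 0.81}
t 19.175 tcp [639.8 126.5 149.5] yaw [ 0.234 -0.972  0.   ] tiltz [ 0.002  0.    -1.   ] w 49.9 F [-1.2  0.1 -1.1]
(647.5, -105, 140) cm [-4.66 22.69  0.95] rows 3.7
```

{"fn": "jog_arm", "kwargs": {
  "xyz": [
    [-1.0,4.6,0.2],
    [-0.9,4.5,0.2],
    [-0.9,4.6,0.2],
    [-0.9,4.5,0.2],
    [-0.9,4.5,0.2]
  ],
  "delta_rot": [
    [0,0,0],
    [0,0,0],
    [0,0,0],
    [0,0,0],
    [0,0,0]
  ],
  "claw": [5,5,5,5,5]
}}

```text
time_s: 19.8
tcp_pos: [646.6, -106.8, 137.0]
tool_rot: [0.993, 0.118, -0.001, -0.0]
wrist_force: [0.2, -0.3, 0.7]
gripper_width: 50.2
grasp_force: 0.0
```

{"fn": "jog_arm", "kwargs": {
  "xyz": [
    [0,0,0],
    [0,0,0]
  ],
  "delta_rot": [
    [0,0,0],
    [0,0,0]
  ],
  "claw": [5,5]
}}

```text
time_s: 20.05
tcp_pos: [646.9, -104.5, 137.5]
tool_rot: [0.993, 0.118, -0.001, -0.001]
wrist_force: [0.8, 0.1, -0.1]
gripper_width: 50.3
grasp_force: 0.0
```

```bash
python3 -c "
from h import *
save('wrist','w6')
for d in manip.spot_point('lid_small','wrist'): print(d)
print(fit('lid_small','wrist',np.array((647.5,-105))))
go((647.5,-105,-8.3))"
```

```text
{'location': [807.8, 16.6, -0.0], 'score': 0.78}
{'location': [727.7, -243.6, 0.8], 'score': 0.73}
{'location': [789.9, -101.7, -0.2], 'score': 0.71}
{'location': [645.0, -106.8, 3.4], 'score': 0.65}
(array([ 649. , -104.4]), np.float64(0.047))
t 20.2 tcp [ 647.4 -103.4  138.4] yaw [ 0.236 -0.972 -0.001] tiltz [-0.     0.001 -1.   ] w 49.8 F [-0.2  0.2 -0.7]
(647.5, -105, -8.3) cm [-0.03  0.17 14.67] rows 2.3
```

View pics/w6.png

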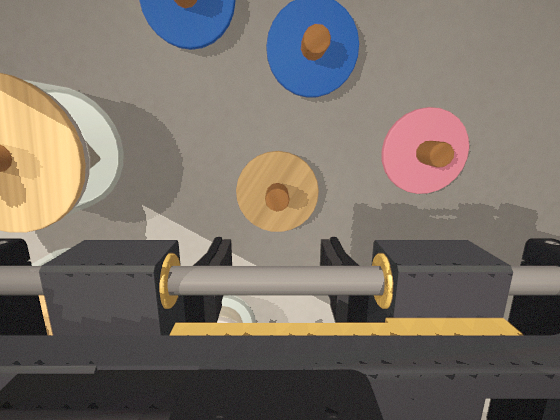

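The wooden small lid is centred at (277,190), knob at (277,197); blue at (313,46) and pink at (426,150) are clear of the fingers. I descend and grip.

{"fn": "jog_arm", "kwargs": {
  "xyz": [
    [0,0.1,4],
    [0,0,4],
    [0,0,4],
    [0,0,2.0],
    [0,0,0.6]
  ],
  "delta_rot": [
    [0,0,0],
    [0,0,0],
    [0,0,0],
    [0,0,0],
    [0,0,0]
  ],
  "claw": [5,5,5,5,5]
}}

```text
time_s: 20.82
tcp_pos: [647.5, -105.5, -8.0]
tool_rot: [0.993, 0.118, -0.0, -0.0]
wrist_force: [0.2, 0.4, 1.1]
gripper_width: 50.2
grasp_force: 0.0
```

{"fn": "jog_arm", "kwargs": {
  "xyz": [
    [0,0,0],
    [0,0,0],
    [0,0,0],
    [0,0,0],
    [0,0,0]
  ],
  "delta_rot": [
    [0,0,0],
    [0,0,0],
    [0,0,0],
    [0,0,0],
    [0,0,0]
  ],
  "claw": [5,1.5,1.5,1.5,1.5]
}}

```text
time_s: 21.45
tcp_pos: [647.9, -106.2, -7.0]
tool_rot: [0.993, 0.118, 0.0, 0.0]
wrist_force: [0.4, 0.7, 2.0]
gripper_width: 23.3
grasp_force: 30.0
```

```bash
python3 -c "
from h import *
go((647.5,-105,112),(471,-78.5,112))"
```

```text
t 21.45 tcp [ 647.9 -106.2   -7. ] yaw [ 0.234 -0.972  0.   ] tiltz [ 0. -0. -1.] w 23.3 F [0.4 0.7 2. ]
(647.5, -105, 112) cm [-1.00e-02 -1.20e-01 -1.19e+01] rows 1.9
(471, -78.5, 112) cm [-1.654e+01 -6.700e+00 -1.000e-02] rows 2.9
```

{"fn": "jog_arm", "kwargs": {
  "xyz": [
    [0,0,-3],
    [0,0,-4.5],
    [0,0,-4.5],
    [-4.1,-1.7,0],
    [-4.1,-1.7,0]
  ],
  "delta_rot": [
    [0,0,0],
    [0,0,0],
    [0,0,0],
    [0,0,0],
    [0,0,0]
  ],
  "claw": [1.5,1.5,1.5,1.5,1.5]
}}

```text
time_s: 22.08
tcp_pos: [559.2, -91.8, 112.9]
tool_rot: [0.993, 0.118, 0.0, 0.0]
wrist_force: [-0.2, -0.3, 0.3]
gripper_width: 23.1
grasp_force: 30.0
```

{"fn": "jog_arm", "kwargs": {
  "xyz": [
    [-4.1,-1.7,0],
    [-4.1,-1.7,0],
    [0,0,0],
    [0,0,0]
  ],
  "delta_rot": [
    [0,0,0],
    [0,0,0],
    [0,0,0],
    [0,0,0]
  ],
  "claw": [1.5,1.5,1.5,1.5]
}}

```text
time_s: 22.58
tcp_pos: [473.0, -78.7, 113.1]
tool_rot: [0.993, 0.117, 0.001, 0.0]
wrist_force: [0.0, -0.8, -0.5]
gripper_width: 23.2
grasp_force: 30.0
```

```bash
python3 -c "
from h import *
manip.grab_frame('wrist');manip.grab_frame('side')
for n,c in(('jar_small','wrist'),('jar_small','side'),('lid_small','side'),('lid_small','wrist')):
    for d in manip.spot_point(n,c): print(n,c,round(d['score'],2),d['location'])
for c in('wrist','side'): print(c,fit('jar_small',c,np.array((471,-78.5))))
go((471,-78.5,112),(471,-78.5,43));print(manip.get_state()['grasp_force'])"
```

```text
jar_small side 0.68 [473.0, -82.3, -0.3]
lid_small side 0.83 [477.2, -78.8, 123.4]
lid_small side 0.66 [791.4, -105.2, -1.5]
lid_small side 0.6 [338.0, -88.6, -4.4]
lid_small side 0.59 [727.9, -247.9, 0.4]
lid_small side 0.59 [806.9, 16.6, 1.6]
lid_small wrist 0.84 [337.7, -87.8, -3.9]
lid_small wrist 0.83 [472.5, -77.7, 121.7]
lid_small wrist 0.54 [567.2, -342.4, 3.4]
wrist (array([470.6, -78.1]), np.float64(8.929))
side None
t 22.975 tcp [472.6 -78.2 112.5] yaw [ 0.234 -0.972 -0.001] tiltz [-0.     0.001 -1.   ] w 23.0 F [ 0.5 -0.6 -0.9]
(471, -78.5, 112) cm [-0.16 -0.    0.05] rows 0.0
(471, -78.5, 43) cm [0.  0.  6.9] rows 1.1
29.999290108680725
```

{"fn": "jog_arm", "kwargs": {
  "xyz": [
    [-0.1,0.1,3],
    [0,0,2],
    [0,0,0.6],
    [0,0,0.4],
    [0,0,0.3]
  ],
  "delta_rot": [
    [0,0,0],
    [0,0,0],
    [0,0,0],
    [0,0,0],
    [0,0,0]
  ],
  "claw": [1.5,1.5,1.5,1.5,1.5]
}}

```text
time_s: 23.6
tcp_pos: [472.2, -79.6, 50.1]
tool_rot: [0.993, 0.118, 0.0, 0.0]
wrist_force: [0.3, 0.0, -1.7]
gripper_width: 23.3
grasp_force: 30.0
```

{"fn": "jog_arm", "kwargs": {
  "xyz": [
    [0,0,0.2],
    [0,0,0.1],
    [0,0,0.1],
    [0,0,0]
  ],
  "delta_rot": [
    [0,0,0],
    [0,0,0],
    [0,0,0],
    [0,0,0]
  ],
  "claw": [1.5,1.5,1.5,1.5]
}}

```text
time_s: 24.1
tcp_pos: [471.7, -79.6, 45.7]
tool_rot: [0.993, 0.118, 0.0, 0.0]
wrist_force: [0.0, -0.3, -1.0]
gripper_width: 23.5
grasp_force: 30.0
```

{"fn": "jog_arm", "kwargs": {
  "xyz": [
    [0,0,0.1],
    [0,0,0.1],
    [0,0,0.1],
    [0,0,0]
  ],
  "delta_rot": [
    [0,0,0],
    [0,0,0],
    [0,0,0],
    [0,0,0]
  ],
  "claw": [1.5,1.5,1.5,1.5]
}}

```text
time_s: 24.6
tcp_pos: [471.6, -79.5, 42.9]
tool_rot: [0.993, 0.118, -0.0, 0.0]
wrist_force: [-2.6, -0.0, 4.2]
gripper_width: 22.9
grasp_force: 30.0
```

Contact at the seated height. I release, retreat upward and then to the right (−y) so the cameras have a clear view.

{"fn": "jog_arm", "kwargs": {
  "xyz": [
    [0,0,0],
    [0,0,0],
    [0,0,0],
    [0,0,-4],
    [0,0,-6]
  ],
  "delta_rot": [
    [0,0,0],
    [0,0,0],
    [0,0,0],
    [0,0,0],
    [0,0,0]
  ],
  "claw": [5,5,5,5,5]
}}

```text
time_s: 25.22
tcp_pos: [470.4, -79.3, 142.6]
tool_rot: [0.993, 0.118, -0.001, -0.001]
wrist_force: [2.0, -1.4, 0.7]
gripper_width: 49.4
grasp_force: 0.0
```

{"fn": "jog_arm", "kwargs": {
  "xyz": [
    [-1,5,-1],
    [-1,5,-1],
    [-1,5,-1],
    [-1,5,0],
    [-1,5,0]
  ],
  "delta_rot": [
    [0,0,0],
    [0,0,0],
    [0,0,0],
    [0,0,0],
    [0,0,0]
  ],
  "claw": [5,5,5,5,5]
}}

```text
time_s: 25.85
tcp_pos: [481.4, -336.1, 172.8]
tool_rot: [0.993, 0.118, 0.0, 0.0]
wrist_force: [0.5, 0.8, 0.6]
gripper_width: 50.1
grasp_force: 0.0
```

{"fn": "jog_arm", "kwargs": {
  "xyz": [
    [-1,5,0],
    [-1,5,0],
    [0,0,0],
    [0,0,0],
    [0,0,0]
  ],
  "delta_rot": [
    [0,0,0],
    [0,0,0],
    [0,0,0],
    [0,0,0],
    [0,0,0]
  ],
  "claw": [5,5,5,5,5]
}}

```text
time_s: 26.48
tcp_pos: [486.0, -434.9, 172.9]
tool_rot: [0.993, 0.119, 0.0, -0.0]
wrist_force: [0.7, 0.5, 1.2]
gripper_width: 50.0
grasp_force: 0.0
```

```bash
python3 -c "
from h import *
save('top','t9');save('side','s9')
for n in 'lid_small lid_medium lid_large jar_small jar_medium jar_large'.split():
  for c in('top','side'):
    for d in manip.spot_point(n,c):
      if n!='lid_small' or d['location'][2]>20: print(n,c,round(d['score'],2),d['location'])
t=cv2.imread('pics/t9.png')[130:300,90:360];s=cv2.imread('pics/s9.png')[100:300,160:430]
cv2.imwrite('pics/f.png',np.hstack([cv2.resize(t,(390,246)),cv2.resize(s,(390,246*1))]))
go()"
```

```text
lid_small top 0.89 [468.1, -85.1, 49.4]
lid_small side 0.52 [475.3, -81.7, 55.0]
lid_medium top 0.64 [476.2, 99.5, 64.0]
lid_medium side 0.97 [479.0, 97.0, 56.4]
lid_large top 0.95 [638.1, 127.3, 67.7]
lid_large side 0.23 [474.7, 98.6, 56.2]
jar_small side 0.75 [471.9, -79.4, -1.4]
jar_medium top 0.63 [477.0, 102.3, 2.0]
jar_medium side 0.71 [477.2, 98.1, -4.0]
jar_large top 0.72 [638.6, 128.0, -0.7]
t 27.175 tcp [ 485.3 -436.2  172.7] yaw [ 0.234 -0.972  0.   ] tiltz [ 0. -0. -1.] w 50.1 F [-0.3 -0.1 -0.1]
```

View pics/f.png

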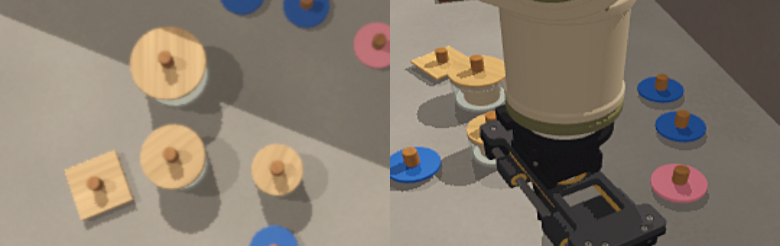

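The top view shows all three lids centred and flat-looking, but the arm hides part of the side view. I move aside for one last look.

{"fn": "jog_arm", "kwargs": {
  "xyz": [
    [-5,3,0],
    [-5,3,0],
    [-5,3,0],
    [-5,3,0],
    [-4,3,0]
  ],
  "delta_rot": [
    [0,0,0],
    [0,0,0],
    [0,0,0],
    [0,0,0],
    [0,0,0]
  ],
  "claw": [5,5,5,5,5]
}}

```text
time_s: 27.8
tcp_pos: [284.6, -639.8, 172.9]
tool_rot: [0.993, 0.117, -0.0, 0.0]
wrist_force: [0.6, -0.3, 0.8]
gripper_width: 50.0
grasp_force: 0.0
```

{"fn": "jog_arm", "kwargs": {
  "xyz": [
    [0,0,0],
    [0,0,0]
  ],
  "delta_rot": [
    [0,0,0],
    [0,0,0]
  ],
  "claw": [5,5]
}}

```text
time_s: 28.05
tcp_pos: [287.8, -637.6, 172.5]
tool_rot: [0.993, 0.118, 0.0, -0.0]
wrist_force: [-0.0, 0.8, 0.8]
gripper_width: 50.0
grasp_force: 0.0
```

```bash
python3 -c "
from h import *
save('side','s10');s=cv2.imread('pics/s10.png')[100:250,160:360];cv2.imwrite('pics/f2.png',cv2.resize(s,(800,600),interpolation=2));go()"
```

```text
t 28.1 tcp [ 288.5 -637.1  172.7] yaw [ 0.235 -0.972 -0.   ] tiltz [ 0.001  0.    -1.   ] w 49.9 F [0.1 0.7 0.3]
```

View pics/f2.png

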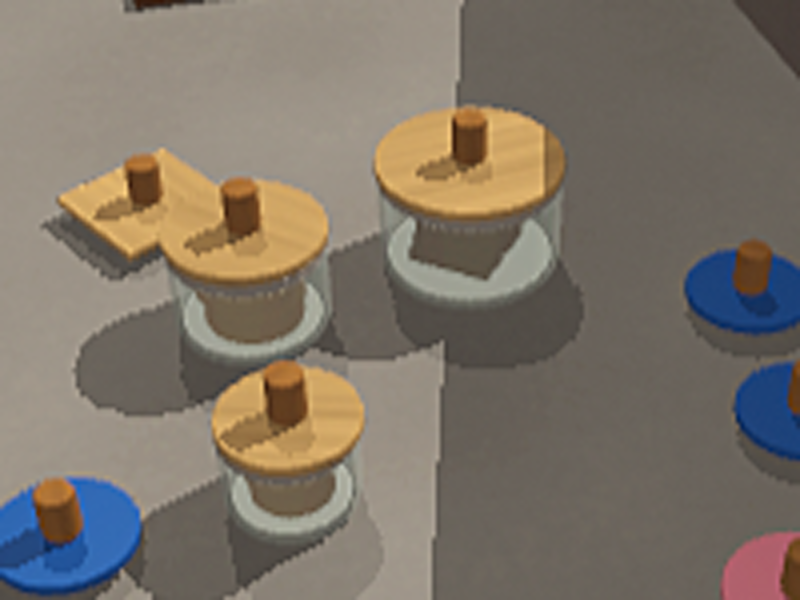

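All three lids sit flat and centred: small at (288,415), medium at (245,230), large at (470,160). The jars haven't moved, so I hand in the job.

```bash
python3 -c "
from plant import manip
print(manip.job_done())"
```

```text
the job is handed in; nothing more can be done
None
```

All three jars are closed, each with its own lid flat and fully home on the rim in the last camera view; the job is handed in at about 28 s of the 88 s allowed, and the verdict was not shown.

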